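# Load a sleeve onto the slanted weld mandrel

## Robot

A 7-joint arm with a two-finger parallel gripper is mounted at the origin on a cart in front of the work surface, level with it; the furniture and walls round the work are solid. World frame = base frame: x ahead of the robot, y to its left, z up, the work surface at z = 0. Lengths are in m, angles in rad, forces in N, time in s.
With the tool pointing down it reaches from about 0.4 to 0.875 m from the base axis. Payload 19.3 kg.
Tool frame: the origin (TCP) lies on the centre line of the jaws, within the pads' length; the fingertips stand 8 mm ahead of it and the grasp point (between the pads) lies 11 mm behind it; z points along the fingers, y is the line along which they close (so a half turn about z gives the same grasp; the last joint's range is limited). The gripper opens to 85 mm and grips with 20 to 120 N. Pads are 22 mm wide; open, the fingers measure 114 mm over their backs; the gripper's body (76 mm by 85 mm) begins 54 mm behind the grasp point. The pads swing forward as they close: fully open they stand 13 mm farther back than shut.
Start: joints at [-1.252, 0.521, -0.036, 1.599, 0.021, 1.021, -0.113], TCP at [0.237, 0.578, 0.239] pointing down, gripper open.
Joint ranges: [-2.91, 2.91], [-0.3, 2.13], [-1.5, 1.42], [0.17, 2.43], [-1.26, 4.41], [0.16, 1.93], [-2.52, 2.52]. Speed limits (rad/s): [1.89, 1.89, 2.39, 2.39, 3.01, 3.01, 3.01].

## Interface

Orientations are given as [roll, pitch, yaw] about the fixed x, y, z axes, in that order (R = Rz(yaw) Ry(pitch) Rx(roll)).
In Python, from workcell import status, grab_frame, camera_params, bot, search_frame, silhouettes gives the robot as it stands.
- The arm moves only by the shell command python3 -m creep 'ROWS' [FORCE]. ROWS is JSON, a list of rows, each a list of 5 numbers: the shift along the tool's x, y, z in units of 60 mm (1.0 is 60 mm), then the turn about the tool's z in units of 8 degrees (1.0 is 8 degrees), then the opening, from 0 (shut) to 1 (fully open). In form: [[x, y, z, twist, hand], ...]. A call has 1 to 5 rows; each row is the pose to reach, as a shift and turn from the pose commanded when the call began, along the tool's axes at that moment; what a row does not reach only later rows make up. A row lasts 1/8 s, in which the tool goes at most 62.5 mm and 10.7 degrees, less where a joint would pass 70% of its speed; a pose out of reach is approached as far as the arm can. A call with a gripper value outside its range is refused whole. The fingers move at their own pace and stop on an object; FORCE is the grip in N (left out, the last holds). Time passes only in rows, so rows that repeat a pose let the fingers close. It gives the time, the measured TCP pose, the force, the opening and the grip force at its end, in the units of the state.
- status.observe(): the state, without advancing time (a new reading comes with each control period).
- grab_frame(name): name is "side" or "top" or "wrist"; returns the picture (420x560x3 uint8, blue, green, red); there is no depth.
- camera_params(name): a dict with "K" (3x3 intrinsics, pixels), "k1" (the pictures are not rectified: a ray, as slopes to the right and down, at radius r is drawn at 1 + k1 r^2 times it, then the intrinsics apply), "rvec" (rotation vector, rad) and "tvec" (3), from world to camera coordinates, as OpenCV has them; the wrist camera has in their place "tool_from_camera" (4x4, takes a point from camera to tool coordinates, whose origin is the TCP and whose axes are the flange's). Camera axes: x right, y down, z forward; pixel columns grow to the right and rows downward; lengths in m; the calibration is good to about 2 mm. A picture is of the moment at which its call begins: read the wrist's pose just before it. camera_params takes no time and is no camera call.
- bot.job_done(): hands the job in; it is judged then, once.
Trained networks look in the newest picture that a camera, given by its name, has taken for a name from the list of things; names that differ only in an ending like _2 or _b are one class to them, and where a whole thing is asked for, a point or a joint stands for the part that bears it (a point fixed in the world has none). Each returns a list of dicts, best first, with "p" (0 to 1); they miss things now and then, are a little off and sometimes report something else, mostly with a low value. They report only what shows in the picture. A call takes as long as a camera call.
- search_frame(camera, name): "extent" ([left, top, right, bottom] as shares, 0 to 1, of the picture: columns of its width, rows of its height, round what is visible of it).
- silhouettes(camera, name): "mask" (420x560 bool, what is visible of it) and "extent" ([left, top, right, bottom] as shares, 0 to 1, of the picture: columns of its width, rows of its height, round what is visible of it).
The state is a dict: "clock": time; "qpos": joint angles; "qd": joint speeds; "joint_efforts": joint torques, N m; "position": TCP position; "tool_rot": TCP orientation; "force": force on the tool from outside, world axes, zero at the start; "moment": the same for the moment, N m; "grip_width": finger opening in m; "finger_force": force on a finger pad.
Only numpy, scipy, OpenCV 4.12 (cv2) and the standard library are available. Lean on these libraries where they do the work, as an engineer would, in place of code of your own. Each camera call takes 0.05 s, during which the arm holds its last target. There are 200 camera calls.

## Task

Load the loose steel sleeve onto the slanted mandrel of the weld fixture: slide it on along the mandrel so that it pushes the stiff metal backing ring ahead of it, down to the adjustable stop nut. The nut is set somewhere different each time, so feel for it, then press the sleeve home against it with about 18 N along the mandrel for a moment, never pushing with more than 25 N. Let go and leave the sleeve hanging there against the ring, and leave the other things on the table alone.

Things in the scene. Friction and masses are not known exactly. Their poses are not given: they have to be found in the camera images.
- sleeve_center (a point): centre (half-way up, on the bore's axis) of the loose plain steel tube standing on end on the table: outside diameter 42 mm, bore 26 mm right through, 70 mm long, about 0.3 kg; z runs along the bore, both ends alike. Grip it round the outside near its upper end.
- mandrel_tip (a point): centre of the free upper end of the fixed mandrel, a steel pin 23 mm in diameter and 95 mm long that slants 30 degrees from the vertical out of the head of a dark steel fixture. z points along the pin, outward and up. The last 12 mm are a cone narrowing to 10 mm. The root (face of the 54 mm wide head) lies 95 mm down the pin, 85 mm above the table.
- ring_face (a point): centre of the upper face of the metal backing ring on the mandrel (38 mm in diameter, 8 mm thick), which meets the sleeve's lower end; z up along the pin. It slides along the pin with about 6 N of friction and stays where it is left. It starts 10 to 30 mm short of the stop nut below it.
- backing_ring: the same ring; origin at the centre of its lower face. The stop nut (dark, 33 mm wide, rubber-faced) below it is not measured: with the ring home, its upper face lies between 53 and 75 mm down the pin from the tip. On meeting the nut's pad the push needed rises from 6 to 7 N and then by about 6 N per mm.
- sleeve: the same steel sleeve; origin at the centre of the end it stands on, z along the bore
- tape_roll: bystander: roll of yellowish tape lying flat, 104 mm across, 25 mm high; leave alone
- box_end_b: bystander: short offcut of bright square tube, 30 x 60 x 30 mm; leave alone

How it is judged:
On the way, in this order (a step that is already met when the one before it is completed fails the run):
1. the sleeve is threaded onto the mandrel, its lower end at least 15 mm past the tip (z of sleeve_center in the frame of mandrel_tip between -0.055 and 0.02 m and x of sleeve_center in the frame of mandrel_tip between -0.006 and 0.006 m and y of sleeve_center in the frame of mandrel_tip between -0.006 and 0.006 m and angle between the z axis of sleeve_center and the z axis of mandrel_tip, either way round below 0.15 rad), for 0.1 s.
2. the sleeve presses on the backing ring with more than 13 N for 0.3 s, more than the ring's friction: the ring is home on the stop nut (contact force between sleeve and backing_ring above 13 N and angle between the z axis of sleeve_center and the z axis of mandrel_tip, either way round below 0.1 rad), for 0.3 s.
At the end, for the whole second after the job is handed in: the sleeve hangs on the mandrel, its axis within 0.1 rad of the pin's, its lower end resting on the backing ring within about 4 mm, at rest, after it was pressed home (distance between sleeve_center and ring_face below 0.039 m and z of sleeve_center in the frame of mandrel_tip below -0.01 m and angle between the z axis of sleeve_center and the z axis of mandrel_tip, either way round below 0.1 rad and linear speed of sleeve below 0.01 m/s); the robot touches nothing.
It fails at once if the sleeve is pushed against the backing ring with more than 25 N (contact force between sleeve and backing_ring above 25 N).
It fails at once if a bystander is shifted by more than 20 mm (distance of any of tape_roll, box_end_b from where it was at the start of the episode above 0.02 m).
It also fails if it takes over 48 s, if anything falls off the work surface, if the arm or the gripper's body presses on something with over 40 N, if the wrist force passes 120 N, or if a joint passes its speed limit or range.

## Working session

There is one attempt and no reset: what is moved stays moved. The work goes in short steps, Python scripts to look and compute and a shell command to move; the robot and the scene stay as the last step left them, time stands still between calls to the robot, and variables do not carry over. Pictures are saved under pics/ and viewed, at most 10 in all, crops included, and the job is handed in when it is done.

```bash
ls; mkdir -p pics; python3 - <<'E'
from workcell import *
import cv2,numpy as np
print(status.observe())
ims=[]
for c in ("side","top"):
    im=grab_frame(c); cv2.imwrite(f"pics/{c}0.png",im)
    p=camera_params(c); print(c,p)
    for n in ("sleeve","sleeve_center","mandrel_tip","ring_face","backing_ring","tape_roll","box_end_b"):
        try: print(n,[(round(d['p'],2),[round(a*b,1) for a,b in zip(d['extent'],(560,420,560,420))]) for d in search_frame(c,n)[:2]])
        except Exception as e: print(n,e)
print(camera_params("wrist"))
E
```

```text
pics
{'clock': 0.0, 'qpos': array([-1.25220665,  0.52199383, -0.03635363,  1.60000543,  0.02121582,
        1.02109409, -0.11279108]), 'qd': array([-0.00018323,  0.00098084,  0.00025108, -0.00072577, -0.00052648,
        0.00080614,  0.0013326 ]), 'joint_efforts': array([ 2.23169613e-03, -9.27101970e+01,  1.98080041e+00, -3.69906664e+01,
        1.78648077e-02,  8.53330566e-03,  7.63592283e-07]), 'position': array([0.23681748, 0.57804331, 0.23873893]), 'tool_rot': array([-3.14048039e+00,  8.00101526e-05,  2.75283294e+00]), 'force': array([-0.23574396, -0.22962397, -0.01856141]), 'moment': array([-0.02044301,  0.01117674, -0.01479669]), 'finger_force': 0.0, 'grip_width': 0.08541265086909788}
side {'K': array([[467.96535301,   0.        , 273.61714015],
       [  0.        , 467.96535301, 212.76829558],
       [  0.        ,   0.        ,   1.        ]]), 'k1': -0.11117463333282468, 'rvec': array([ 0.14564137,  2.54671261, -1.77781609]), 'tvec': array([0.53952866, 0.05531548, 1.26815909])}
sleeve [(0.8, [287.4, 193.8, 306.5, 218.0])]
sleeve_center [(0.71, [289.6, 191.5, 298.4, 216.0])]
[... 868 characters left out ...]
.5, 187.0])]
tape_roll [(0.69, [220.9, 260.2, 263.0, 299.5])]
box_end_b [(0.68, [281.8, 178.5, 297.9, 192.3]), (0.64, [147.7, 196.6, 166.5, 223.4])]
{'K': array([[377.28120558,   0.        , 281.01906079],
       [  0.        , 377.28120558, 207.67446033],
       [  0.        ,   0.        ,   1.        ]]), 'k1': -0.025867256169114186, 'tool_from_camera': array([[ 4.81910881e-04, -9.50827991e-01, -3.09719065e-01,
         7.80834656e-02],
       [ 9.99999880e-01,  4.85536870e-04,  6.53778821e-05,
         9.70054699e-04],
       [ 8.82169050e-05, -3.09719059e-01,  9.50828111e-01,
        -1.35509873e-01],
       [ 0.00000000e+00,  0.00000000e+00,  0.00000000e+00,
         1.00000000e+00]])}
```

View pics/side0.png

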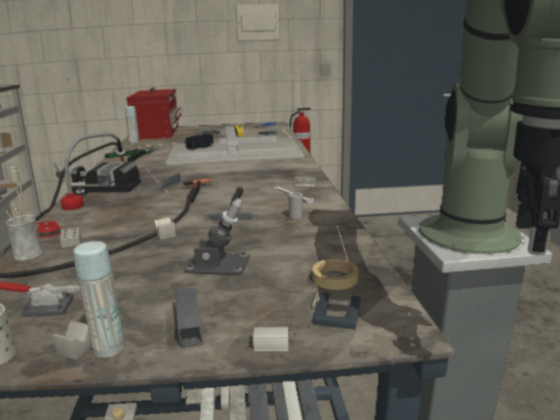

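View pics/top0.png

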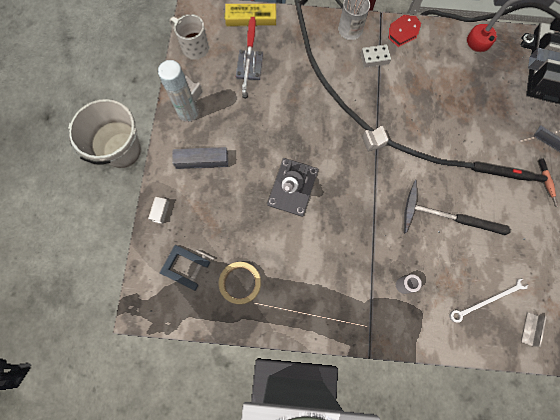

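```bash
cat > h.py <<'E'
import numpy as np, cv2
from workcell import camera_params
def P(c,X):
    p=camera_params(c); X=np.atleast_2d(np.array(X,float))
    R,_=cv2.Rodrigues(p['rvec']); q=X@R.T+p['tvec']; s=q[:,:2]/q[:,2:]
    s=s*(1+p['k1']*(s**2).sum(1,keepdims=True)); return s*p['K'][0,0]+p['K'][:2,2]
def ray(c,uv):
    p=camera_params(c); R,_=cv2.Rodrigues(p['rvec'])
    n=cv2.undistortPoints(np.array([[uv]],float),p['K'],np.array([p['k1'],0,0,0.]))[0,0]
    return -R.T@p['tvec'], R.T@np.array([n[0],n[1],1])
def atz(c,uv,z):
    o,d=ray(c,uv); return o+d*(z-o[2])/d[2]
E
python3 - <<'E'
import cv2
from h import *
for t in (0,0.167): print(atz("top",(289,187),t))
print("sleeve top",atz("top",(412.5,283),0.07), "side",atz("side",(295,193),.07))
a=cv2.imread("pics/side0.png")[175:285,180:320]; b=cv2.imread("pics/top0.png")[150:225,255:330]; 
A=cv2.resize(a,None,fx=5,fy=5,interpolation=2)[:550,:]; cv2.imwrite("pics/sc.png",A)
s=cv2.imread("pics/top0.png")[265:305,390:435]
B=cv2.resize(b,None,fx=7,fy=7,interpolation=2); S=cv2.resize(s,None,fx=6,fy=6,interpolation=2); S=cv2.copyMakeBorder(S,0,B.shape[0]-S.shape[0],0,0,0)
cv2.imwrite("pics/tc.png",np.hstack([B,S]))
E
```

```text
[0.68759477 0.09972617 0.        ]
[0.63104353 0.09901973 0.167     ]
sleeve top [ 0.45686387 -0.20772368  0.07      ] side [ 0.45403729 -0.22200816  0.07      ]
```

View pics/sc.png

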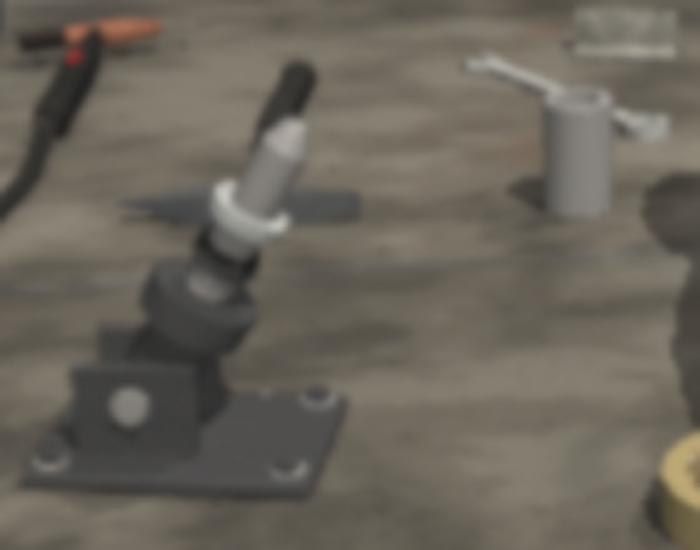

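View pics/tc.png

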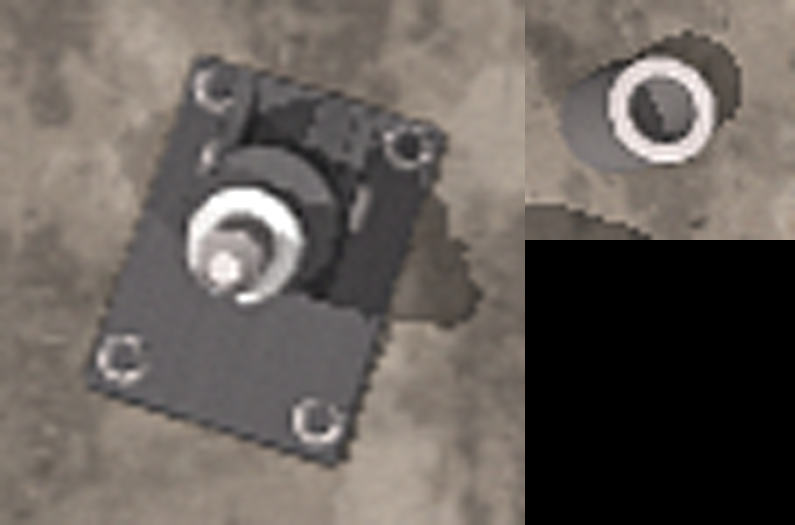

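```bash
python3 - <<'E'
from h import *
from scipy.optimize import least_squares
f=lambda x,y,k,o:((x+.5)/k-.5+o[0],(y+.5)/k-.5+o[1])
T=lambda x,y:f(x,y,7,(255,150)); S=lambda x,y:f(x,y,5,(180,175))
b=[atz("top",T(*p),.012)[:2] for p in ((213,88),(408,145),(122,358),(318,420))]
print("bolts",np.round(b,4)); e=(b[2]-b[0]+b[3]-b[1]); az=np.arctan2(e[1],e[0]); print("az bolts",az, (b[2]+b[3]-b[0]-b[1])/2,"short",b[1]-b[0])
bs=[atz("side",S(*p),.012)[:2] for p in ((50,455),(317,397),(290,468))]; print("side bolts",np.round(bs,4))
tipT,tipS,rT,rS=T(224,266),S(293,121),T(281,222),S(208,288)
def model(p,n):
    d=np.array([np.sin(np.pi/6)*np.cos(p[2]),np.sin(np.pi/6)*np.sin(p[2]),np.cos(np.pi/6)]); r=np.array([p[0],p[1],.085]); return r+d*n
def res(p): return np.r_[P("top",model(p,.095))[0]-tipT,P("side",model(p,.095))[0]-tipS,P("top",model(p,0))[0]-rT,P("side",model(p,0))[0]-rS,(p[2]%(2*np.pi)-az%(2*np.pi))*40]
s=least_squares(res,[.66,.09,2.8]); print(s.x,np.round(s.fun,2)); print("tip",model(s.x,.095),"root",model(s.x,0))
for n in (20,30,40,50): print(n,P("side",model(s.x,n/1000))[0],P("top",model(s.x,n/1000))[0])
print("ring seen",S(250,212),T(246,244))
# sleeve: bottom-edge/ top circle
f2=lambda x,y:((x-525+.5)/6-.5+390,(y+.5)/6-.5+265)
print("sleeve top",atz("top",f2(662,109),.07),"side", atz("side",S(580,97),.07),"P", P("side",atz("top",f2(662,109),.07)), S(580,97))
E
```

```text
bolts [[0.7522 0.1165]
 [0.7362 0.0407]
 [0.6419 0.1404]
 [0.625  0.0659]]
az bolts 2.9229821419292312 [-0.11071599  0.02459676] short [-0.01600003 -0.07580817]
side bolts [[0.7521 0.1088]
 [0.6239 0.063 ]
 [0.6391 0.1385]]
[0.67428216 0.09004966 2.9056485 ] [ 1.35  0.56  0.14  0.62 -1.36  0.07 -0.72 -0.05 -0.69]
tip [0.62809819 0.10115331 0.16727241] root [0.67428216 0.09004966 0.085     ]
20 [224.13723389 225.43803928] [292.3022847  182.67104977]
30 [225.98525506 222.04810155] [291.7575304  183.35072971]
40 [227.84705471 218.63409282] [291.20146797 184.04452026]
50 [229.72269901 215.19591597] [290.63374175 184.75286526]
ring seen (229.6, 217.0) (289.7142857142857, 184.42857142857144)
sleeve top [ 0.45742412 -0.20752347  0.07      ] side [ 0.45361232 -0.2119916   0.07      ] P [[294.54685676 194.52342282]] (295.6, 194.0)
```

```bash
cat > go.py <<'E'
import sys,numpy as np
from workcell import status
from scipy.spatial.transform import Rotation as R
def row(t,yaw,s=None):
    s=s or status.observe(); M=R.from_euler('xyz',s['tool_rot']).as_matrix()
    d=M.T@(np.array(t)-s['position'])/.06
    dy=(yaw-s['tool_rot'][2]+np.pi)%(2*np.pi)-np.pi
    return np.round(np.r_[d,-np.degrees(dy)/8],3)
if __name__=="__main__":
    a=list(map(float,sys.argv[1:5])); s=status.observe()
    print(row(a[:3],a[3],s),np.round(s['position'],4),np.round(s['tool_rot'],4),np.round(s['force'],2),round(s['clock'],2))
E
python3 go.py .42 .27 .25 2.92; python3 go.py .45 -.207 .2 2.92
```

```text
[-4.772 -3.598 -0.178 -1.198] [0.237  0.5783 0.2393] [ 3.1416 -0.      2.7527] [-0.57 -0.52  0.03] 0.8
[ -8.249 -10.765   0.655  -1.198] [0.237  0.5783 0.2393] [ 3.1416 -0.      2.7527] [-0.57 -0.52  0.03] 0.8
```

```bash
python3 -m creep '[[-4.8,-3.6,-0.2,-1.2,1],[-4.8,-3.6,-0.2,-1.2,1],[-4.8,-3.6,-0.2,-1.2,1],[-4.8,-3.6,-0.2,-1.2,1],[-6,-6,0,-1.2,1]]'; python3 go.py .45 -.207 .2 2.92
```

```text
clock: 1.42
position: [0.3826, 0.3017, 0.2459]
tool_rot: [3.141, 0.001, 2.919]
force: [1.5, 0.7, 0.0]
grip_width: 0.0858
finger_force: 0.0
[-2.963e+00 -8.024e+00  7.610e-01 -4.000e-03] [0.3826 0.3017 0.2459] [3.1407e+00 8.0000e-04 2.9195e+00] [1.48 0.68 0.  ] 1.43
```

```bash
python3 -m creep '[[-2.5,-7.5,0.7,0,1],[-2.5,-7.5,0.7,0,1],[-2.5,-7.5,0.7,0,1],[-2.5,-7.5,0.7,0,1],[-2.5,-7.5,0.7,0,1]]'; python3 go.py .45 -.207 .19 2.92
```

```text
clock: 2.05
position: [0.4126, -0.0081, 0.2183]
tool_rot: [3.141, 0.001, 2.921]
force: [1.5, 1.1, 0.1]
grip_width: 0.0854
finger_force: 0.0
[-1.335 -3.097  0.472  0.004] [ 0.4126 -0.0081  0.2183] [3.1411e+00 1.0000e-03 2.9205e+00] [1.49 1.06 0.11] 2.05
```

```bash
python3 -m creep '[[-1.2,-2.9,0.5,0,1],[-1.2,-2.9,0.5,0,1],[-1.2,-2.9,0.5,0,1],[-1.2,-2.9,0.5,0,1],[-1.2,-2.9,0.5,0,1]]'; cat > wc.py <<'E'
from h import *
from workcell import *
from scipy.spatial.transform import Rotation as R
def wpose():
    s=status.observe(); p=camera_params("wrist"); T=np.eye(4); T[:3,:3]=R.from_euler('xyz',s['tool_rot']).as_matrix(); T[:3,3]=s['position']
    return T@p['tool_from_camera'],p
def wz(W,p,uv,z):
    n=cv2.undistortPoints(np.array([[uv]],float),p['K'],np.array([p['k1'],0,0,0.]))[0,0]
    d=W[:3,:3]@np.array([n[0],n[1],1]); return W[:3,3]+d*(z-W[2,3])/d[2]
def wP(W,p,X):
    q=np.linalg.inv(W)@np.r_[X,1]; s=q[:2]/q[2]; s=s*(1+p['k1']*(s@s)); return s*p['K'][0,0]+p['K'][:2,2]
E
python3 - <<'E'
from wc import *
W,p=wpose(); im=grab_frame("wrist"); cv2.imwrite("pics/w1.png",im); np.save("w1.npy",W)
print(status.observe()['position'])
for d in silhouettes("wrist","sleeve")[:2]: print(d['p'],np.array(d['extent'])*[560,420,560,420]); 
print(wP(W,p,[.457,-.2075,.07]))
E
```

```text
clock: 2.68
position: [0.4444, -0.1916, 0.188]
tool_rot: [3.141, -0.0, 2.92]
force: [-0.0, 0.2, 0.6]
grip_width: 0.0856
finger_force: 0.0
[ 0.44453964 -0.19089135  0.18813386]
0.6 [232.008 175.98  292.824 251.496]
[262.16092041 222.57185445]
```

View pics/w1.png

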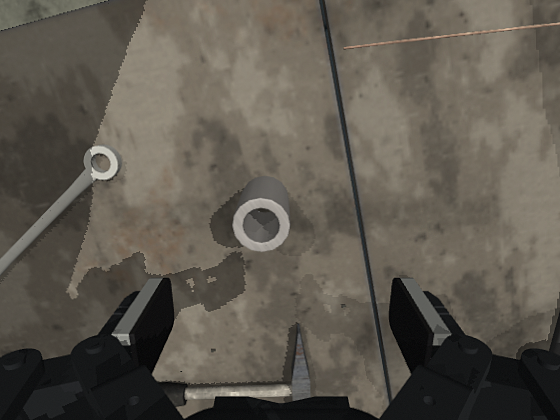

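```bash
python3 - <<'E'
from wc import *
print(wz(np.load("w1.npy"),camera_params("wrist"),(261,224),.07))
E
python3 go.py .4567 -.2075 .11 2.92
```

```text
[ 0.45787753 -0.208568    0.07      ]
[-0.257 -0.232  1.305  0.014] [ 0.4447 -0.1906  0.1883] [3.1412e+00 1.0000e-04 2.9219e+00] [ 0.07  1.11 -0.52] 2.77
```

```bash
python3 -m creep '[[-0.27,-0.24,0.9,0,1],[-0.27,-0.24,1.3,0,1],[-0.27,-0.24,1.8,0,1],[-0.27,-0.24,2.34,0,1],[-0.27,-0.24,2.34,0,1]]'; python3 go.py .4575 -.208 .048 2.92
```

```text
clock: 3.4
position: [0.4565, -0.2078, 0.0466]
tool_rot: [3.141, -0.003, 2.922]
force: [1.0, -0.0, 0.4]
grip_width: 0.0854
finger_force: 0.0
[-0.018  0.    -0.023  0.016] [ 0.4565 -0.2078  0.0466] [ 3.1409e+00 -3.1000e-03  2.9222e+00] [ 1.01 -0.03  0.41] 3.4
```

Close with moderate grip (30 N).

```bash
python3 -m creep '[[-0.02,0,0,0,0],[-0.02,0,0,0,0],[-0.02,0,0,0,0],[-0.02,0,0,0,0],[-0.02,0,0,0,0]]' 30; python3 -m creep '[[0,0,0,0,0],[0,0,0,0,0],[0,0,0,0,0],[0,0,0,0,0]]'
```

```text
clock: 4.03
position: [0.4591, -0.2098, 0.0489]
tool_rot: [-3.142, 0.002, 2.92]
force: [-1.6, 0.7, 13.0]
grip_width: 0.0415
finger_force: 28.6
clock: 4.53
position: [0.459, -0.2098, 0.049]
tool_rot: [-3.142, 0.002, 2.92]
force: [-1.3, 2.5, 12.8]
grip_width: 0.0418
finger_force: 28.6
```

```bash
python3 -m creep '[[0,0,-0.4,0,0],[0,0,-1.3,0,0],[0,0,-2.3,0,0],[0,0,-3.4,0,0],[0,0,-3.4,0,0]]'; python3 go.py .54 .121 .25 2.92
```

```text
clock: 5.15
position: [0.4598, -0.2102, 0.2561]
tool_rot: [-3.142, 0.007, 2.92]
force: [0.4, 0.7, -4.0]
grip_width: 0.0418
finger_force: 31.9
[-9.100e-02  5.679e+00  1.020e-01  1.000e-03] [ 0.4598 -0.2102  0.2561] [-3.1415  0.0074  2.9202] [ 0.39  0.65 -3.99] 5.15
```

```bash
python3 -m creep '[[-0.1,0.7,0,0,0],[-0.1,1.6,0,0,0],[-0.1,2.5,0,0,0],[-0.1,3.4,0,0,0],[-0.1,4.2,0,0,0]]';python3 -m creep '[[0,0.8,0,0,0],[0,1.3,0,0,0],[0,1.5,0,0,0],[0,1.5,0,0,0],[0,1.5,0,0,0]]'; 
python3 - <<'E'
from wc import *
W,p=wpose(); im=grab_frame("wrist"); cv2.imwrite("pics/w2.png",im); np.save("w2.npy",W)
s=status.observe(); print(s['position'],s['tool_rot'],s['force'])
print(wP(W,p,[.628,.101,.167]),wP(W,p,[.6743,.09,.085]))
for n in ("mandrel_tip","ring_face"):
  for d in search_frame("wrist",n)[:2]: print(n,d['p'],np.array(d['extent'])*[560,420,560,420])
E
```

```text
clock: 5.78
position: [0.5191, 0.0369, 0.251]
tool_rot: [-3.141, -0.001, 2.921]
force: [0.6, -0.2, -3.4]
grip_width: 0.0417
finger_force: 31.9
clock: 6.4
position: [0.5391, 0.1212, 0.2515]
tool_rot: [-3.141, -0.0, 2.919]
force: [-0.3, -0.2, -3.1]
grip_width: 0.042
finger_force: 32.0
[0.53915525 0.1212987  0.25166303] [-3.14112885e+00 -3.51553470e-05  2.91867808e+00] [ 0.07535578 -0.45650223 -3.55183321]
[279.81823587 340.93001879] [279.66264036 327.23432305]
```

View pics/w2.png

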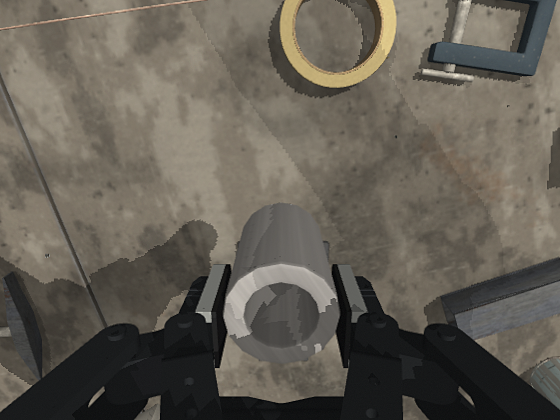

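```bash
python3 -m creep '[[-0.6,0,-0.1,0,0],[-1.4,0,-0.1,0,0],[-2.2,0,-0.1,0,0],[-2.8,0,-0.1,0,0],[-2.8,0,-0.1,0,0]]';python3 -m creep '[[0,0,0,0,0]]'
python3 - <<'E'
from wc import *
W,p=wpose(); im=grab_frame("wrist"); cv2.imwrite("pics/w3.png",im); np.save("w3.npy",W)
s=status.observe(); print(s['position'],s['tool_rot'],s['force'])
print(wP(W,p,[.628,.101,.167]),wP(W,p,[.6743,.09,.085]))
for n in ("mandrel_tip","ring_face"):
  for d in search_frame("wrist",n)[:2]: print(n,d['p'],np.array(d['extent'])*[560,420,560,420])
c=im[60:260,170:390]; cv2.imwrite("pics/w3c.png",cv2.resize(c,None,fx=3,fy=3,interpolation=2))
E
```

```text
clock: 7.18
position: [0.7046, 0.0839, 0.2566]
tool_rot: [-3.14, -0.0, 2.918]
force: [-1.0, 0.2, -3.7]
grip_width: 0.0412
finger_force: 32.0
clock: 7.3
position: [0.7027, 0.0855, 0.2574]
tool_rot: [-3.141, -0.001, 2.92]
force: [-0.5, 0.6, -3.8]
grip_width: 0.0417
finger_force: 32.0
[0.70255897 0.08583526 0.25772381] [ 3.14152459e+00 -4.81340816e-04  2.92032890e+00] [-0.35438052  0.10610141 -3.200323  ]
[277.58376399  88.29420316] [277.97397974 148.43669376]
mandrel_tip 0.72 [255.416  84.882 305.2   165.018]
ring_face 0.98 [254.184 106.302 309.624 152.586]
```

View pics/w3c.png

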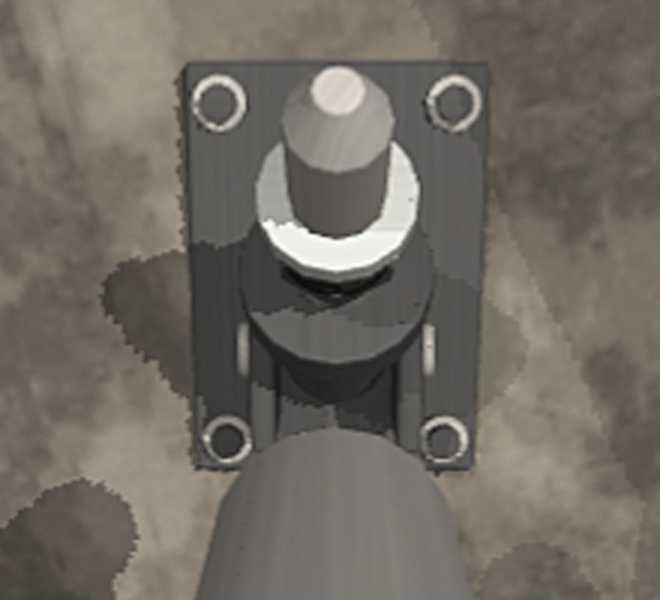

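```bash
python3 - <<'E'
from wc import *
W=np.load("w3.npy");p=camera_params("wrist")
t=wz(W,p,(282.4,89.9),.1673); print(t)
u=np.array([np.cos(2.92),np.sin(2.92),0]); y=np.array([np.sin(2.92),-np.cos(2.92),0])
s=status.observe(); print(s['position'],"rel u,y of tip to TCP mm",(t-s['position'])@u*1e3,(t-s['position'])@y*1e3, "z",s['position'][2])
# sleeve lower rim farthest edge: predicted vs seen row ~ (60+428/3)
for r in (0.021,): print(wP(W,p,np.r_[s['position'][:2],s['position'][2]-.049]+u*r), "seen", 170+337/3,60+430/3)
# side/top tip est in rel
e=np.array([.6281,.1012,.1673]); print((e-s['position'])@u*1e3,(e-s['position'])@y*1e3)
E
```

```text
[0.6294622  0.10349645 0.1673    ]
[0.7026737  0.08606663 0.25813505] rel u,y of tip to TCP mm 75.25216194301854 0.9129561581386295 z 0.258135045252181
[280.70271442 202.0361338 ] seen 282.3333333333333 203.33333333333334
76.07633490817983 -1.6267358051622276
```

```bash
python3 -m creep '[[0.6,0.01,0.1,0,0],[1.2,0.01,0.3,0,0],[1.2,0.01,0.5,0,0],[1.2,0.01,0.65,0,0],[1.2,0.01,0.75,0,0]]';python3 -m creep '[[0,0,0,0,0],[0,0,0,0,0]]'
```

```text
clock: 8.07
position: [0.6335, 0.102, 0.2122]
tool_rot: [-3.141, 0.0, 2.92]
force: [0.4, 0.3, -3.4]
grip_width: 0.0414
finger_force: 32.0
clock: 8.32
position: [0.6334, 0.1021, 0.2128]
tool_rot: [3.142, 0.0, 2.92]
force: [1.1, -0.0, -3.6]
grip_width: 0.0416
finger_force: 31.9
```

```bash
python3 -m creep '[[0,0,0.04,0,0],[0.05,0,0.07,0,0],[0.11,0,0.1,0,0],[0.16,0,0.125,0,0],[0.22,0,0.15,0,0]]'; python3 -c "
from workcell import status;s=status.observe();print(s['moment'],s['force'])"
```

```text
clock: 8.95
position: [0.6201, 0.1053, 0.2038]
tool_rot: [3.141, 0.0, 2.92]
force: [3.9, -0.2, 1.3]
grip_width: 0.0416
finger_force: 30.1
[-0.0663154  -1.09824998 -0.04854543] [ 3.87389681 -0.15078301  1.28656671]
```

```bash
python3 -m creep '[[0.05,0,0.04,0,0],[0.1,0,0.07,0,0],[0.15,0,0.11,0,0],[0.19,0,0.14,0,0],[0.19,0,0.14,0,0]]'; python3 - <<'E'
from wc import *
im=grab_frame("side"); cv2.imwrite("pics/s2.png",cv2.resize(im[140:270,170:310],None,fx=5,fy=5,interpolation=2)[:600])
E
```

```text
clock: 9.57
position: [0.6088, 0.1077, 0.1951]
tool_rot: [-3.141, -0.0, 2.92]
force: [4.3, -0.5, 0.1]
grip_width: 0.0411
finger_force: 30.2
```

View pics/s2.png

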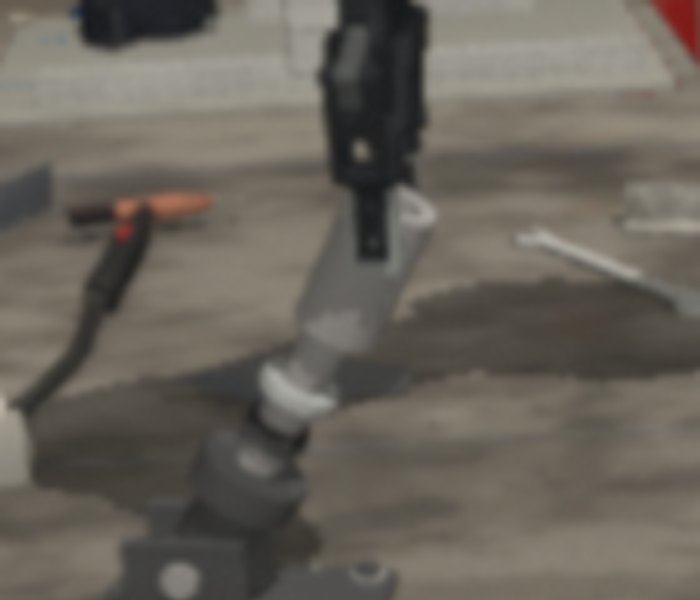

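```bash
python3 -m creep '[[-0.05,0,0.08,0,0],[-0.1,0,0.16,0,0],[-0.15,0,0.24,0,0],[-0.2,0,0.317,0,0],[-0.2,0,0.317,0,0]]'; cat > fs.py <<'E'
from workcell import status
import numpy as np
s=status.observe(); R=s['position']-np.array([.6295,.1035,.1673]); u=np.array([np.cos(2.92),np.sin(2.92),0]); y=np.array([np.sin(2.92),-np.cos(2.92),0]); d=.5*u+[0,0,.866]; n=.866*u-[0,0,.5]
f=s['force']; V=R+[0,0,.006]; print("F axial %.1f normal %.1f y %.1f | V axial %.1f normal %.1f y %.1f mm"%(f@d,f@n,f@y,*(1e3*np.array([V@d,V@n,V@y]))), np.round(s['moment'],2))
E
python3 fs.py
```

```text
clock: 10.25
position: [0.6207, 0.1048, 0.1756]
tool_rot: [-3.141, -0.001, 2.92]
force: [2.0, -0.2, -3.8]
grip_width: 0.0411
finger_force: 30.7
F axial -4.3 normal 0.1 y 0.2 | V axial 16.8 normal 0.5 y -0.7 mm [-0.16 -0.34 -0.05]
```

```bash
python3 -m creep '[[-0.02,0,0.035,0,0],[-0.04,0,0.07,0,0],[-0.06,0,0.105,0,0],[-0.08,0,0.14,0,0],[-0.08,0,0.14,0,0]]' 50;python3 fs.py
```

```text
clock: 10.88
position: [0.6255, 0.104, 0.1677]
tool_rot: [-3.142, -0.0, 2.92]
force: [-0.1, -0.1, -1.0]
grip_width: 0.0408
finger_force: 51.2
F axial -0.8 normal 0.6 y -0.1 | V axial 7.6 normal 0.3 y -0.4 mm [ 0.01  0.06 -0.01]
```

```bash
for i in 1 2; do python3 -m creep '[[-0.013,0,0.022,0,0],[-0.025,0,0.043,0,0]]' >/dev/null;python3 fs.py; done
```

```text
F axial 3.0 normal 0.6 y 0.1 | V axial 4.7 normal 0.3 y -0.4 mm [0.06 0.47 0.02]
F axial 3.2 normal 1.5 y -0.2 | V axial 1.6 normal 0.2 y -0.4 mm [ 0.1   0.46 -0.01]
```

```bash
for i in 1 2; do python3 -m creep '[[-0.012,0,0.02,0,0],[-0.023,0,0.04,0,0]]' >/dev/null;python3 fs.py; done
```

```text
F axial 3.8 normal 1.7 y 0.1 | V axial -1.1 normal 0.3 y -0.4 mm [0.19 0.72 0.05]
F axial 6.1 normal 3.4 y -1.0 | V axial -3.8 normal 0.4 y -0.5 mm [0.2  1.1  0.01]
```

```bash
for i in 1 ; do python3 -m creep '[[-0.012,0,0.02,0,0],[-0.023,0,0.04,0,0]]' >/dev/null;python3 fs.py; done
```

```text
F axial 17.9 normal 3.4 y -1.3 | V axial -6.1 normal 0.6 y -0.4 mm [0.23 2.34 0.02]
```

```bash
python3 -m creep '[[0.002,0,-0.004,0,0],[0.002,0,-0.004,0,0]]' >/dev/null;python3 fs.py; python3 -m creep '[[0,0,0,0,0],[0,0,0,0,0],[0,0,0,0,0]]' ;python3 fs.py
```

```text
F axial 11.9 normal 4.1 y -1.5 | V axial -5.9 normal 0.6 y -0.4 mm [0.23 1.83 0.02]
clock: 12.75
position: [0.6318, 0.1026, 0.1559]
tool_rot: [-3.142, -0.001, 2.921]
force: [-10.2, 1.0, 8.4]
grip_width: 0.0408
finger_force: 51.8
F axial 12.3 normal 4.6 y -1.3 | V axial -5.9 normal 0.6 y -0.4 mm [0.24 1.83 0.04]
```

```bash
python3 -m creep '[[-0.002,0,0.005,0,0],[-0.002,0,0.005,0,0],[-0.002,0,0.005,0,0],[-0.002,0,0.005,0,0],[-0.002,0,0.005,0,0]]' ;python3 fs.py
```

```text
clock: 13.38
position: [0.6318, 0.1026, 0.1558]
tool_rot: [-3.142, -0.001, 2.92]
force: [-11.3, 1.8, 10.4]
grip_width: 0.0406
finger_force: 52.1
F axial 14.7 normal 4.7 y -0.8 | V axial -6.0 normal 0.6 y -0.4 mm [ 0.2  2.1 -0. ]
```

```bash
python3 -m creep '[[-0.001,0,0.002,0,0],[-0.001,0,0.002,0,0],[-0.001,0,0.002,0,0],[-0.001,0,0.002,0,0]]';python3 fs.py; python3 -m creep '[[0.006,0,-0.012,0,0],[0.01,0,-0.018,0,0],[0.01,0,-0.018,0,0]]' 20 >/dev/null;python3 fs.py
```

```text
clock: 13.88
position: [0.6319, 0.1026, 0.1557]
tool_rot: [3.142, -0.001, 2.921]
force: [-11.9, 1.9, 12.4]
grip_width: 0.0406
finger_force: 52.2
F axial 16.7 normal 4.2 y -0.8 | V axial -6.1 normal 0.6 y -0.4 mm [ 0.21  2.28 -0.02]
F axial 10.5 normal 4.6 y -0.3 | V axial -5.2 normal 0.6 y -0.4 mm [0.22 1.49 0.03]
```

```bash
python3 -m creep '[[0.008,0,-0.014,0,0],[0.012,0,-0.02,0,0],[0.012,0,-0.02,0,0]]' >/dev/null;python3 fs.py; python3 -m creep '[[0,0,0,0,0.3],[0,0,0,0,0.6],[0,0,0,0,1],[0,0,0,0,1],[0,0,0,0,1]]';python3 -m creep '[[0,0,0,0,1],[0,0,0,0,1],[0,0,0,0,1]]'; python3 fs.py
```

```text
F axial 4.6 normal 3.5 y -0.4 | V axial -4.1 normal 0.5 y -0.5 mm [ 0.27  0.99 -0.03]
clock: 15.25
position: [0.6313, 0.1026, 0.1576]
tool_rot: [3.142, 0.0, 2.92]
force: [0.1, 0.2, -0.1]
grip_width: 0.0854
finger_force: 0.0
clock: 15.62
position: [0.6312, 0.1026, 0.1576]
tool_rot: [-3.142, 0.0, 2.92]
force: [0.7, 0.1, -0.1]
grip_width: 0.0851
finger_force: 0.0
F axial -0.5 normal -0.5 y 0.3 | V axial -4.1 normal 0.2 y -0.5 mm [0.06 0.   0.06]
```

Retreat straight up and look.

```bash
python3 -m creep '[[0,0,-0.3,0,1],[0,0,-0.9,0,1],[0,0,-1.6,0,1],[0,0,-2.0,0,1],[0,0,-2.0,0,1]]'; python3 - <<'E'
from wc import *
im=grab_frame("side"); cv2.imwrite("pics/s3.png",cv2.resize(im[140:270,170:310],None,fx=5,fy=5,interpolation=2)[:600])
E
```

```text
clock: 16.25
position: [0.632, 0.1027, 0.2808]
tool_rot: [3.14, 0.004, 2.92]
force: [0.6, -0.6, -0.5]
grip_width: 0.0851
finger_force: 0.0
```

View pics/s3.png

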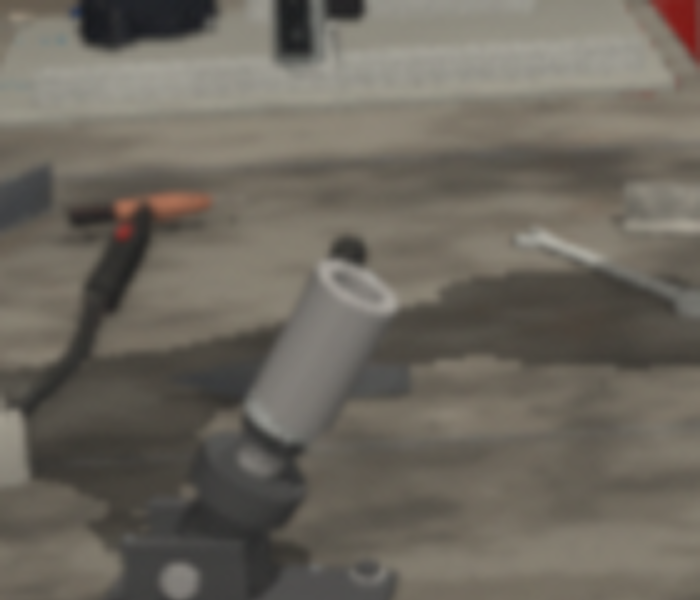

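The crop shows the sleeve on the pin (axis roughly (360,285) to (275,430)), its lower end on the ring and the nut just below. The gripper is clear.

```bash
python3 -c "
from workcell import bot;print(bot.job_done())"
```

```text
the job is handed in; nothing more can be done
None
```

The sleeve is on the mandrel, pressed against the ring and stop nut with an estimated 17–19 N (peak about 20 N), released and left hanging there. I handed the job in at about 16 s on the robot clock, and no verdict came back.

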